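# Zero the bench scanner, then index the master ring in front of it and hold

## Task

First squeeze the red trigger of the clamped scanner all the way in and let it spring back out, while the ring carriage still stands well away from the scanner. Then take the orange grip of the blue carriage and slide it along the rail toward the scanner until you feel its spring ball drop into the notch in front of the scanner, without pushing it on past the notch. Finish while still holding the grip, with the carriage at rest in the notch and the trigger out, and do not disturb the loose gauges, nuts and screwdriver round about.

Things in the scene. Friction and masses are not known exactly. Their poses are not given: they have to be found in the camera images.
- slide_base: Fixed linear slide on the bench: aluminium base 75 x 300 x 12 mm, steel rail, black end blocks. Origin on the bench at its middle; its y axis is the rail direction, along which the carriage travels to approach the notch; its x axis points level across the rail to the side where the scanner stands.
- carriage (a joint): Blue carriage on the rail, 80 mm across it, 70 mm along it, top at 45 mm. Value in m, 0 to 0.18, growing along slide_base's +y; starts 45 mm or more short of the notch. Friction about 1.5 N plus 4 N per m/s; stays where left. An upright ring, top 98 mm above the bench, is fixed on its scanner side, near face 42 mm from the grip's middle.
- grip (a point): Middle of the top face of the orange grip fixed upright on the carriage, 89 mm above the bench: a post 22 mm long along the rail, 20 mm across it, free from 49 to 89 mm above the bench; nothing stands beside it along the rail. Axes parallel to slide_base's. Moves with the carriage.
- ball (a point): Tip of the sprung steel ball (10 mm) under the brass plunger on the scanner side of the carriage, 72 mm from the grip's middle across the rail (+x of slide_base) and level with it along the rail. Axes parallel to slide_base's. Moves with the carriage.
- notch (a point): Bottom of the V notch (10 mm wide, 4 deep) in the brass block at the scanner's foot, on its centre line; the ball is in it when level with it along y (rail direction). Along the rail its place varies. Gentle ramps from 23 to 8 mm either side add about 2 N. The notch centres the carriage; pushing it out takes about 8 to 12 N.
- trigger (a joint): Red hinged trigger of the scanner, in rad: 0 out (released), 0.30 fully in. Sprung: about 2 N at the tip to start it, about 5 N fully in; it returns by itself.
- trigger_tip (a point): Point inside the red trigger's upper end, 130 mm above the bench, front skin 5 mm to -x. Scanner is clamped head down, grip up, window facing the rail (-x of slide_base). Trigger (16 mm wide, 44 long) is on the rail side of the grip, hinged at its lower end 97 mm up; squeezing moves this point 10 mm along +x. Axes as slide_base's when out.
- grip_back (a point): Middle of the back (away from the trigger) of the scanner's fixed black grip, 125 mm above the bench. Grip 34 mm deep (x), 30 wide, from 94 to 155 mm up, on the wider head (top at 94 mm, 10 mm out behind the grip, 34 mm in front). Grip with trigger: 53 mm deep at the tip when out, 40 squeezed. Axes as slide_base's.
- micrometer: Loose red micrometer, 47 x 132 x 18 mm, at the near edge of the bench; leave alone.
- hub_gauge: Loose round dark hub gauge, 94 mm across, 47 mm high, to the left of the work; leave alone. Farther left, at x 0.35 to 0.8 m and y over 0.45 m, stands a big fixed wheel, taller than everything handled here: keep the arm clear of it.
- plug_gauge_a: Loose plug gauge with a red band, 123 mm long, at the left near edge; leave alone.
- plug_gauge_b: Loose plug gauge with a green band, 123 mm long, at the left near edge; leave alone.
- wheel_nut_a: Loose wheel nut, 30 mm, near edge; leave alone.
- wheel_nut_b: Loose wheel nut, 30 mm, near edge; leave alone.
- screwdriver: Loose red screwdriver, 204 mm long, beyond the work; leave alone.
Not all that is in view belongs to the job. Leave any purple look-alike of the part that bears notch alone.

How it is judged:
By the outcome, as a careful person would: the job done as asked, in the order asked, and still so for the second after the job is handed in, while the arm keeps its last pose, push and grip.
It also fails if it takes over 45 s, if anything falls off the work surface, if the arm or the gripper's body presses on something with over 40 N, if the wrist force passes 120 N, or if a joint passes its speed limit or range.

## Robot

A 7-joint arm with a two-finger parallel gripper is mounted at the origin on a cart in front of the work surface, level with it; the furniture and walls round the work are solid. World frame = base frame: x ahead of the robot, y to its left, z up, the work surface at z = 0. Lengths are in m, angles in rad, forces in N, time in s.
With the tool pointing down it reaches from about 0.425 to 0.875 m from the base axis. Payload 4.7 kg.
Tool frame: the origin (TCP) lies where the fingers leave the gripper's body, on its centre line; the fingertips stand 70 mm ahead of it and the grasp point (between the pads) lies 51 mm ahead of it; z points along the fingers, y is the line along which they close (so a half turn about z gives the same grasp; the last joint's range is limited). The gripper opens to 87 mm and grips with 3 to 60 N. Pads are 19 mm wide; open, the fingers measure 117 mm over their backs; the gripper's body (75 mm by 190 mm) begins 51 mm behind the grasp point.
Start: joints at [1.344, 0.321, -0.07, 1.45, 0.023, 1.371, -0.057], TCP at [0.155, -0.631, 0.292] pointing down, gripper open.
Joint ranges: [-2.86, 2.86], [-0.3, 2.09], [-1.38, 1.24], [0.06, 2.45], [-1.56, 4.7], [0.09, 2.05], [-2.69, 2.69]. Speed limits (rad/s): [2.57, 2.57, 3.14, 3.14, 3.14, 3.14, 3.14].

## Interface

Orientations are given as a rotation vector (axis times angle).
In Python, from bench import ctrl gives the robot as it stands.
- The arm moves only by the tool play_rows, never from a script. Its argument "increments" is a list that holds one entry, the list of rows, each a list of 7 numbers: the shift along the tool's x, y, z as a fraction of full scale, then the turn, a rotation vector about the tool's x, y, z as a fraction of full scale, then the gripper command: -1 is shut, 1 is fully open, values between are in proportion. A call has 1 to 8 rows; each row is the pose to reach, as a shift and turn from the pose commanded when the call began, along the tool's axes at that moment; what a row does not reach only later rows make up. Full scale, the value 1, is 0.1 m for a shift and 90 degrees for a turn. A row lasts 1/10 s, in which the tool goes at most 50 mm and 8.59 degrees, less where a joint would pass 70% of its speed; a pose out of reach is approached as far as the arm can. A call with a number of a shift or a turn outside -1 to 1 is refused whole. A call with a gripper value outside its range is refused whole. The fingers move at their own pace and stop on an object; "squeeze" is the grip in N (left out, the last holds). Time passes only in rows, so rows that repeat a pose let the fingers close. It gives the time, the measured TCP pose, the force, the opening and the grip force at its end, in the units of the state.
- ctrl.get_state(): the state, without advancing time (a new reading comes with each control period).
- ctrl.get_image(name): name is "side" or "top"; returns the picture (420x560x3 uint8, red, green, blue); there is no depth.
- ctrl.get_calibration(name): a dict with "vertical_fov" (degrees; the focal length in pixels is half the picture's height over the tangent of half this angle, whatever the lens; pixels are square), "cx", "cy" (the principal point, pixels), "dist_coeffs" ([k1, k2, p1, p2, k3] as OpenCV has them; the pictures are not rectified), "R" (3x3) and "t" (3): a world point X has camera coordinates R X + t. Camera axes: x right, y down, z forward; pixel columns grow to the right and rows downward; lengths in m; the calibration is good to about 2 mm. A picture is of the moment at which its call begins. get_calibration takes no time and is no camera call.
- ctrl.close_job(): hands the job in; it is judged then, once.
The state is a dict: "time": time; "joint_positions": joint angles; "qd": joint speeds; "joint_torque": joint torques, N m; "position": TCP position; "tool_rot": TCP orientation; "ft_force": force on the tool from outside, world axes, zero at the start; "torque": the same for the moment, N m; "grip_width": opening from 0.0 (shut) to 1.0 (fully open); "grip_force": force on a finger pad.
Only numpy, scipy, OpenCV 4.12 (cv2) and the standard library are available. Lean on these libraries where they do the work, as an engineer would, in place of code of your own. Each camera call takes 0.05 s, during which the arm holds its last target. There are 200 camera calls.

## Working session

There is one attempt and no reset: what is moved stays moved. The work goes in short steps, Python scripts to look and compute and a tool call to move; the robot and the scene stay as the last step left them, time stands still between calls to the robot, and variables do not carry over. Pictures are saved under pics/ and viewed, at most 10 in all, crops included, and the job is handed in when it is done.

Besides the shell and the picture viewer there is one more tool, called as name([rows], argument=value, ...), one row to a line, values as JSON. play_rows: Moves the arm, as the interface text tells. Shift numbers are shares of 0.1 m and turn numbers shares of 90 degrees, none past 1 either way. Its arguments: {"type":"object","properties":{"increments":{"type":"array"},"squeeze":{"type":"number"}},"required":["increments"]}

```bash
mkdir -p pics; cat > h.py <<'E'
import numpy as np, cv2
from bench import ctrl
def cam(n):
    c=ctrl.get_calibration(n); f=210/np.tan(np.radians(c["vertical_fov"])/2)
    K=np.array([[f,0,c["cx"]],[0,f,c["cy"]],[0,0,1.]])
    return K,np.array(c["dist_coeffs"],float),np.array(c["R"]),np.array(c["t"])
def proj(n,P):
    K,d,R,t=cam(n); return cv2.projectPoints(np.atleast_2d(np.array(P,float)),cv2.Rodrigues(R)[0],t,K,d)[0][:,0]
def unproj(n,px,z):
    K,d,R,t=cam(n); u=cv2.undistortPoints(np.array(px,float).reshape(-1,1,2),K,d)[:,0]
    r=np.c_[u,np.ones(len(u))]@R; o=-R.T@t
    return o+r*((z-o[2])/r[:,2])[:,None]
def snap(n,f,crop=None,s=1):
    im=ctrl.get_image(n); cv2.imwrite('pics/raw_'+f,im[...,::-1])
    if crop: x0,y0,x1,y1=crop; im=im[y0:y1,x0:x1]
    cv2.imwrite('pics/'+f,cv2.resize(im,None,fx=s,fy=s,interpolation=cv2.INTER_CUBIC)[...,::-1])
E
python3 - <<'E'
from h import *
snap('top','t0.png',s=1.4); snap('side','s0.png',s=1.4)
for n in('top','side'):
    K,d,R,t=cam(n); print(n,K[0,0],-R.T@t,R.round(2).tolist(),d)
s=ctrl.get_state(); print(s)
E
```

```text
top 522.5613605001863 [0.40421448 0.09644325 1.46628725] [[0.01, -1.0, 0.01], [-0.99, -0.01, -0.11], [0.11, -0.01, -0.99]] [-0.06397231  0.          0.          0.          0.        ]
side 511.4621196174891 [ 0.55509872 -1.0497001   1.15298291] [[1.0, -0.02, -0.02], [-0.03, -0.68, -0.73], [0.0, 0.73, -0.68]] [-0.13652845  0.          0.          0.          0.        ]
{'time': 0.1, 'joint_positions': array([ 1.34410628,  0.32176398, -0.07012629,  1.45154153,  0.02262593,
        1.37077928, -0.0569106 ]), 'qd': array([ 0.00030563, -0.00168276, -0.00057259, -0.00347814, -0.00160666,
        0.00099847, -0.00177971]), 'joint_torque': array([-6.83228955e-04, -4.92571843e+01, -4.06190325e-01, -3.13398886e+01,
       -6.41730800e-02,  3.94737802e-02,  8.10496749e-05]), 'position': array([ 0.15489493, -0.63089844,  0.29126705]), 'tool_rot': array([-3.11717554e+00, -3.77213719e-01,  4.82314407e-04]), 'ft_force': array([ 0.10947213, -0.21408137,  0.44647717]), 'torque': array([ 0.0149257 , -0.00305569, -0.02884904]), 'grip_force': 0.0, 'grip_width': 1.0025439955824749}
```

View pics/t0.png

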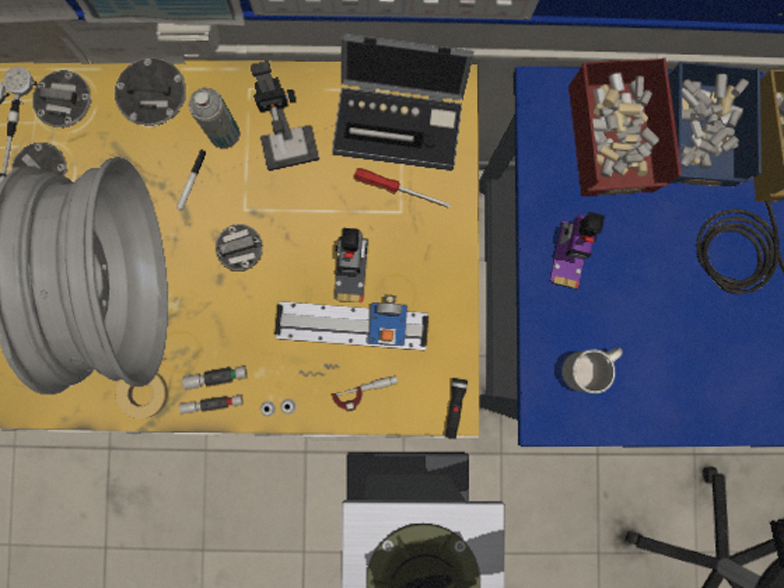

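View pics/s0.png

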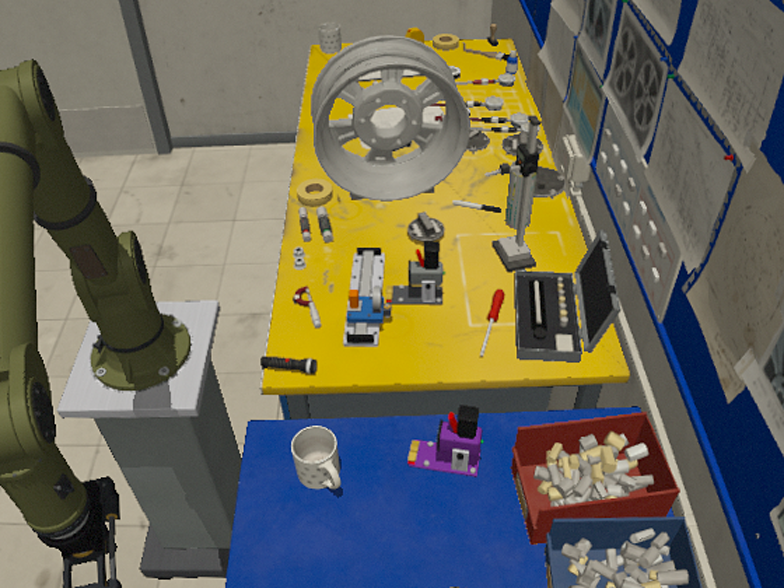

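The top view shows the rail and blue carriage, with the orange grip at raw px (277,240). The grey scanner with the red trigger is at (249,175), and its notch block is at (249,211). The purple look-alike, at (412,175) on the other bench, can be mistaken for the scanner. I choose the grey one, at the rail on the yellow bench, and check it in a crop.

```bash
python3 - <<'E'
import cv2,numpy as np
a=cv2.imread('pics/raw_t0.png')[155:255,190:315]; b=cv2.imread('pics/raw_s0.png')[165:255,240:325]
a=cv2.resize(a,None,fx=6,fy=6,interpolation=cv2.INTER_CUBIC)
b=cv2.resize(b,None,fx=6,fy=6,interpolation=cv2.INTER_CUBIC)
cv2.imwrite('pics/ta.png',a); cv2.imwrite('pics/sa.png',b)
E
```

```text
(no output)
```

View pics/ta.png

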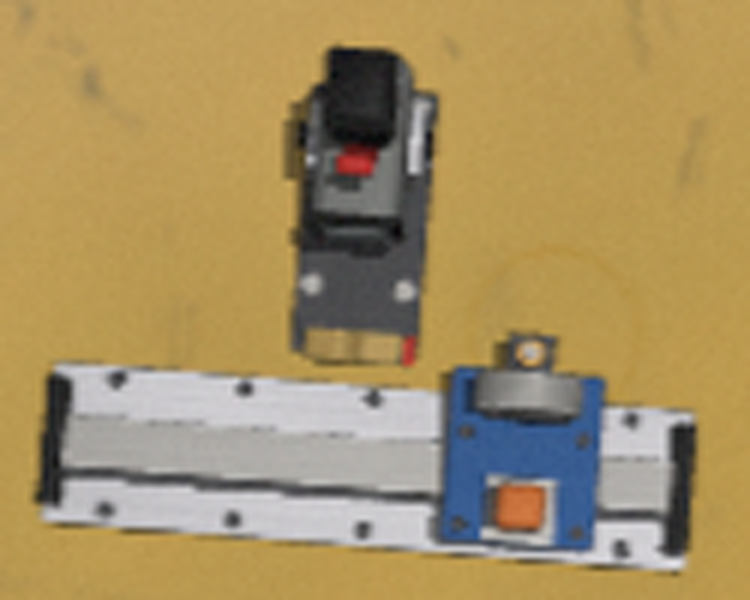

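View pics/sa.png

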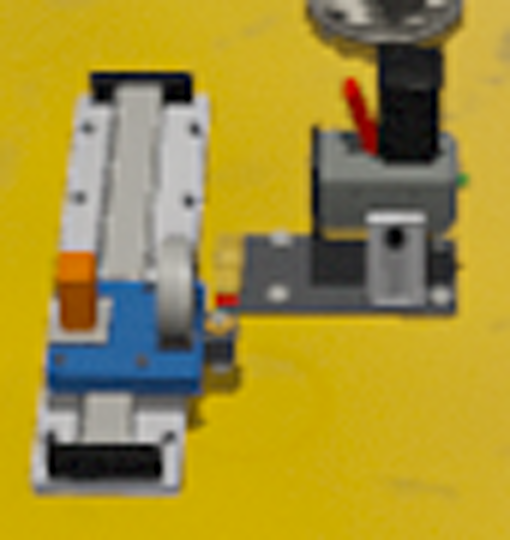

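```bash
python3 - <<'E'
from h import *
T=lambda p,z: unproj('top',np.array(p)/6+[189.6,154.6],z)
S=lambda p,z: unproj('side',np.array(p)/6+[239.6,164.6],z)
c=T([(55,362),(42,520),(692,410),(685,570)],.012); print(c.round(4))
m=c.mean(0); v=(c[0]+c[1]-c[2]-c[3]); yaw=np.arctan2(-v[0],v[1]); print('mid',m,'yaw',np.degrees(yaw))
for n,p,z in[('grip',(520,505),.089),('tip',(357,160),.135),('gripblk top',(364,85),.155),('notchblk',(357,345),.02),('notchblk',(357,345),.03),('plunger',(530,352),.05)]:
    q=T([p],z)[0]; d=(q-m)[:2]; e=np.array([np.cos(yaw),np.sin(yaw)]);print(n,z,q.round(4),'slide xy',(d@e).round(4),(d@[-e[1],e[0]]).round(4))
print('side grip',S([(77,258)],.089),'tip',S([(350,85)],.135),'gripblk',S([(410,60)],.155))
E
```

```text
[[ 0.5434  0.2914  0.012 ]
 [ 0.4697  0.2954  0.012 ]
 [ 0.5248 -0.0056  0.012 ]
 [ 0.4504 -0.0027  0.012 ]]
mid [0.49709234 0.14463492 0.012     ] yaw -3.6393127690313576
grip 0.089 [0.4756 0.0752 0.089 ] slide xy -0.017 -0.0706
tip 0.135 [0.6205 0.1476 0.135 ] slide xy 0.1229 0.0108
gripblk top 0.155 [0.6495 0.1445 0.155 ] slide xy 0.1521 0.0095
notchblk 0.02 [0.5524 0.1506 0.02  ] slide xy 0.0548 0.0094
notchblk 0.03 [0.5513 0.1502 0.03  ] slide xy 0.0538 0.009
plunger 0.05 [0.5471 0.0709 0.05  ] slide xy 0.0546 -0.0704
side grip [[0.47417449 0.07876374 0.089     ]] tip [[0.61586046 0.15259698 0.135     ]] gripblk [[0.64604527 0.14708199 0.155     ]]
```

play_rows([
  [[0.94, -0.91, -0.3, 0, 0, 0, 1], [0.94, -0.91, -0.3, 0, 0, 0, 1], [0.94, -0.91, -0.3, 0, 0, 0, 1], [0.94, -0.91, -0.3, 0, 0, 0, 1]],
], squeeze=15)

```text
time: 0.5
position: [0.2294, -0.5166, 0.3238]
tool_rot: [3.117, 0.39, 0.004]
ft_force: [0.6, -0.2, -0.4]
grip_width: 0.999
grip_force: 0.0
```

play_rows([
  [[0.94, -0.91, 0, 0, 0, 0, 1], [0.94, -0.91, 0, 0, 0, 0, 1], [0.94, -0.91, 0, 0, 0, 0, 1], [0.94, -0.91, 0, 0, 0, 0, 1]],
])

```text
time: 0.9
position: [0.2972, -0.406, 0.3222]
tool_rot: [-3.117, -0.389, -0.001]
ft_force: [0.3, -0.5, -0.0]
grip_width: 1.0
grip_force: 0.0
```

play_rows([
  [[0.94, -0.91, 0, 0, 0, 0, 1], [0.94, -0.91, 0, 0, 0, 0, 1], [0.94, -0.91, 0, 0, 0, 0, 1], [0.94, -0.91, 0, 0, 0, 0, 1]],
])

```text
time: 1.3
position: [0.3661, -0.2957, 0.3223]
tool_rot: [-3.117, -0.388, -0.001]
ft_force: [0.5, 0.6, -0.2]
grip_width: 1.001
grip_force: 0.0
```

play_rows([
  [[0.94, -0.91, 0, 0, 0, 0, 1], [0.94, -0.91, 0, 0, 0, 0, 1], [0.94, -0.91, 0, 0, 0, 0, 1], [0.94, -0.91, 0, 0, 0, 0, 1]],
])

```text
time: 1.7
position: [0.4352, -0.1853, 0.3223]
tool_rot: [-3.117, -0.387, -0.002]
ft_force: [-0.3, -0.6, -0.1]
grip_width: 0.996
grip_force: 0.0
```

play_rows([
  [[0.94, -0.91, 0, 0, 0, 0, 1], [0.94, -0.91, 0, 0, 0, 0, 1], [0.94, -0.91, 0, 0, 0, 0, 1], [0.94, -0.91, 0, 0, 0, 0, 1]],
])

```text
time: 2.1
position: [0.5045, -0.0749, 0.322]
tool_rot: [-3.116, -0.385, -0.002]
ft_force: [0.1, 0.2, -0.0]
grip_width: 0.998
grip_force: 0.0
```

play_rows([
  [[0.94, -0.91, 0, 0, 0, 0, 1], [0.94, -0.91, 0, 0, 0, 0, 1], [0.94, -0.91, 0, 0, 0, 0, 1], [0.94, -0.91, 0, 0, 0, 0, 1]],
])

```text
time: 2.5
position: [0.5738, 0.0353, 0.3213]
tool_rot: [-3.115, -0.383, 0.0]
ft_force: [-0.1, 0.6, 0.8]
grip_width: 1.001
grip_force: 0.0
```

play_rows([
  [[0.93, -0.92, 0, 0, 0, -0.4, 1], [0.93, -0.92, 0, 0, 0, -0.4, 1], [0.93, -0.92, 0, 0, 0, -0.4, 1], [0.93, -0.92, 0, 0, 0, -0.4, 1], [0.93, -0.92, 0, 0, 0, -0.4, 1], [0.93, -0.92, 0, 0, 0, -0.4, 1]],
])

```text
time: 3.1
position: [0.6415, 0.1413, 0.3213]
tool_rot: [2.852, 1.313, -0.003]
ft_force: [-0.3, -0.4, -0.9]
grip_width: 1.0
grip_force: 0.0
```

play_rows([
  [[0, 0, 0, 0, 0, -0.4, 1], [0, 0, 0, 0, 0, -0.4, 1], [0, 0, 0, 0, 0, -0.4, 1], [0, 0, 0, 0, 0, -0.4, 1], [0, 0, 0, 0, 0, -0.4, 1], [0, 0, 0, 0, 0, -0.4, 1]],
])

```text
time: 3.7
position: [0.6411, 0.143, 0.3221]
tool_rot: [2.307, 2.13, -0.001]
ft_force: [-0.0, -0.3, 0.2]
grip_width: 0.996
grip_force: 0.0
```

```bash
cat >> h.py <<'E'
from scipy.spatial.transform import Rotation as Ro
def go(target,yawx):
    "units toward TCP target, tool x yaw (deg)"
    s=ctrl.get_state(); A=Ro.from_rotvec(s['tool_rot']); a=np.radians(yawx)
    B=Ro.from_matrix(np.array([[np.cos(a),np.sin(a),0],[np.sin(a),-np.cos(a),0],[0,0,-1]]))
    print('t',s['time'],'pos',s['position'].round(4),'F',s['ft_force'].round(2),'w',round(s['grip_width'],3))
    print('shift',(A.inv().apply(np.array(target)-s['position'])/.1).round(3),'turn',((A.inv()*B).as_rotvec()/(np.pi/2)).round(3))
E
python3 - <<'E'
from h import *
go([.6424,.147,.240],86.4)
a=ctrl.get_image('side')
cv2.imwrite('pics/s1.png',cv2.resize(a[120:270,200:360],None,fx=3.7,fy=3.7,interpolation=cv2.INTER_CUBIC)[...,::-1])
E
```

```text
t 3.7 pos [0.6411 0.143  0.3221] F [-0.03 -0.32  0.18] w 0.996
shift [0.042 0.01  0.821] turn [ 0.     0.001 -0.011]
```

View pics/s1.png

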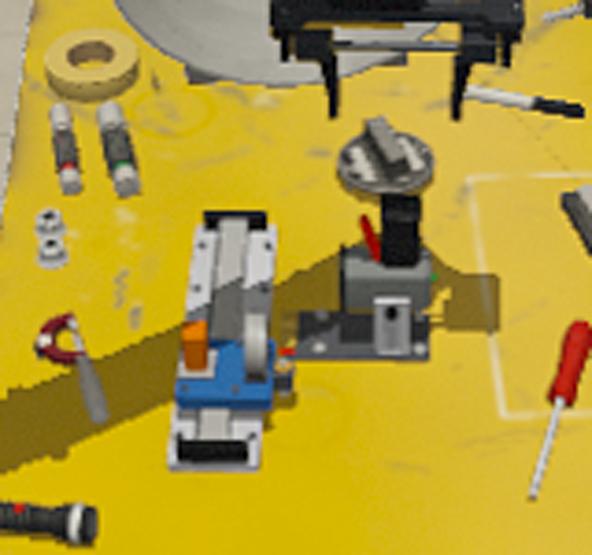

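The open fingers hang at cols 333 and 457, straddling the scanner's trigger and grip (cols 362–418). The centring is good, so I descend.

play_rows([
  [[0.04, 0.01, 0.4, 0, 0, -0.01, 1], [0.04, 0.01, 0.8, 0, 0, -0.01, 1], [0.04, 0.01, 0.82, 0, 0, -0.01, 1]],
])

```text
time: 4.05
position: [0.6398, 0.1468, 0.2348]
tool_rot: [-2.285, -2.151, 0.014]
ft_force: [0.1, -1.2, -0.6]
grip_width: 1.003
grip_force: 0.0
```

play_rows([
  [[0, 0, 0.15, 0, 0, 0, 1], [0, 0, 0.3, 0, 0, 0, 1], [0, 0, 0.45, 0, 0, 0, 1], [0, 0, 0.58, 0, 0, 0, 1], [0, 0, 0.58, 0, 0, 0, 1]],
])

```text
time: 4.55
position: [0.6413, 0.1483, 0.18]
tool_rot: [-2.284, -2.155, 0.005]
ft_force: [-0.2, -0.1, -0.2]
grip_width: 1.004
grip_force: 0.0
```

```bash
python3 - <<'E'
from h import *
go([.6424,.147,.181],86.4)
a=ctrl.get_image('side')
cv2.imwrite('pics/s2.png',cv2.resize(a[130:240,240:350],None,fx=5,fy=5,interpolation=cv2.INTER_CUBIC)[...,::-1])
E
```

```text
t 4.55 pos [0.6413 0.1483 0.18  ] F [-0.17 -0.12 -0.17] w 1.004
shift [-0.013  0.012 -0.01 ] turn [-0.002  0.001  0.003]
```

View pics/s2.png

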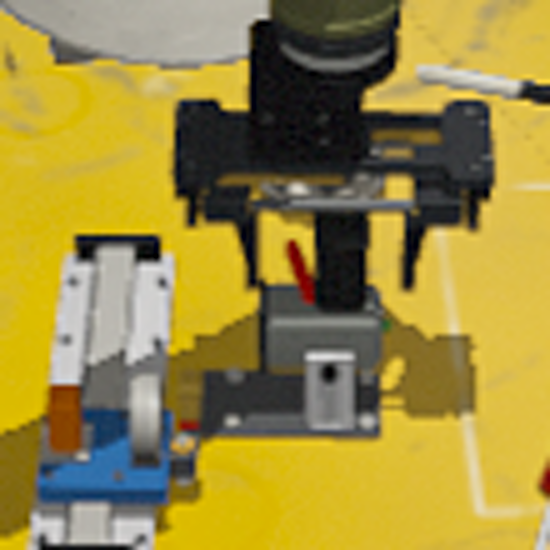

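The fingers straddle trigger and grip, with the left inner face at col 257 and the trigger tip at 290, the grip back at 366 and the right finger at 403. Now squeeze.

play_rows([
  [[0, 0, 0, 0, 0, 0, 0.2], [0, 0.02, 0, 0, 0, 0, 0.1], [0, 0.03, 0, 0, 0, 0, 0.0], [0, 0.03, 0, 0, 0, 0, 0.0], [0, 0.03, 0, 0, 0, 0, 0.0]],
], squeeze=15)

```text
time: 5.1
position: [0.6444, 0.1491, 0.1824]
tool_rot: [-2.283, -2.156, 0.002]
ft_force: [-3.5, 0.4, 1.8]
grip_width: 0.634
grip_force: 1.6
```

play_rows([
  [[0, 0, 0, 0, 0, 0, -0.3], [0, 0, 0, 0, 0, 0, -0.3], [0, 0, 0, 0, 0, 0, -0.3], [0, 0, 0, 0, 0, 0, -0.3]],
])

```text
time: 5.5
position: [0.6453, 0.149, 0.1823]
tool_rot: [-2.284, -2.156, -0.001]
ft_force: [-0.3, 1.6, 0.9]
grip_width: 0.466
grip_force: 15.0
```

play_rows([
  [[0, 0, 0, 0, 0, 0, -0.6], [0, 0, 0, 0, 0, 0, -0.6], [0, 0, 0, 0, 0, 0, -0.6], [0, 0, 0, 0, 0, 0, -0.6]],
], squeeze=25)

```text
time: 5.9
position: [0.6452, 0.149, 0.1823]
tool_rot: [-2.284, -2.156, -0.001]
ft_force: [1.8, 1.7, 1.5]
grip_width: 0.464
grip_force: 25.0
```

It stalls at 40.4 mm at 25 N, so the trigger is fully in. Release and rise.

play_rows([
  [[0, 0, 0, 0, 0, 0, 1], [0, 0, 0, 0, 0, 0, 1], [0, -0.02, 0, 0, 0, 0, 1], [0, -0.02, 0, 0, 0, 0, 1], [0, -0.02, 0, 0, 0, 0, 1], [0, -0.02, 0, 0, 0, 0, 1]],
])

```text
time: 6.5
position: [0.6439, 0.1483, 0.1826]
tool_rot: [2.284, 2.155, 0.001]
ft_force: [0.4, 0.0, 0.5]
grip_width: 0.924
grip_force: 0.0
```

play_rows([
  [[0, 0, -0.2, 0, 0, 0, 1], [0, 0, -0.5, 0, 0, 0, 1], [0, 0, -0.9, 0, 0, 0, 1], [0, 0, -1, 0, 0, 0, 1]],
])

```text
time: 6.9
position: [0.6449, 0.1498, 0.2874]
tool_rot: [2.282, 2.153, 0.011]
ft_force: [0.2, 0.2, 0.1]
grip_width: 0.998
grip_force: 0.0
```

```bash
python3 - <<'E'
from h import *
go([.475,.0765,.230],176.4)
a=ctrl.get_image('side')
cv2.imwrite('pics/s3.png',cv2.resize(a[130:255,230:350],None,fx=4.7,fy=4.7,interpolation=cv2.INTER_CUBIC)[...,::-1])
E
```

```text
t 6.9 pos [0.6449 0.1498 0.2874] F [0.21 0.2  0.05] w 0.998
shift [-0.832 -1.658  0.56 ] turn [ 0.005  0.003 -0.997]
```

View pics/s3.png

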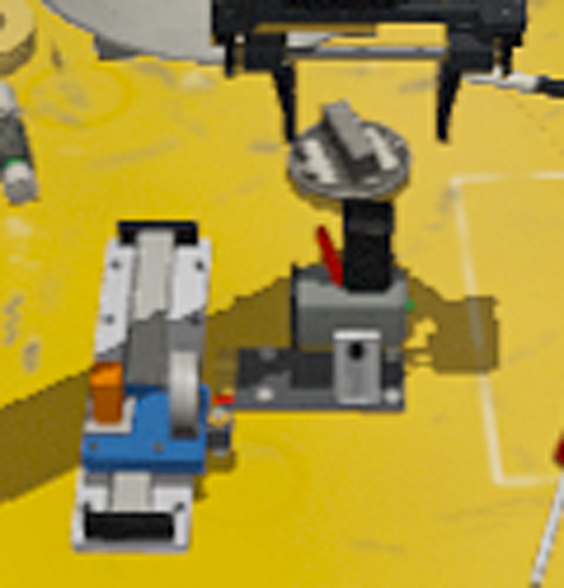

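The trigger is out again (top at 322,235), and the carriage has not moved. Next, move over the grip and turn 90°.

play_rows([
  [[-0.42, -0.83, 0, 0, 0, 0, 1], [-0.42, -0.83, 0, 0, 0, 0, 1], [-0.42, -0.83, 0, 0, 0, 0, 1]],
])

```text
time: 7.25
position: [0.5534, 0.1084, 0.2795]
tool_rot: [2.287, 2.153, -0.014]
ft_force: [0.8, -0.2, 0.3]
grip_width: 0.997
grip_force: 0.0
```

play_rows([
  [[-0.42, -0.83, 0, 0, 0, -0.5, 1], [-0.42, -0.83, 0, 0, 0, -0.5, 1], [-0.42, -0.83, 0, 0, 0, -0.5, 1], [-0.42, -0.83, 0, 0, 0, -0.5, 1], [-0.42, -0.83, 0, 0, 0, -0.5, 1], [-0.42, -0.83, 0, 0, 0, -0.5, 1]],
])

```text
time: 7.85
position: [0.4728, 0.074, 0.282]
tool_rot: [1.278, 2.869, -0.001]
ft_force: [0.1, 1.0, 0.6]
grip_width: 1.003
grip_force: 0.0
```

play_rows([
  [[0, 0, 0, 0, 0, -0.5, 1], [0, 0, 0, 0, 0, -0.5, 1], [0, 0, 0, 0, 0, -0.5, 1], [0, 0, 0, 0, 0, -0.5, 1], [0, 0, 0, 0, 0, -0.5, 1], [0, 0, 0, 0, 0, -0.5, 1], [0, 0, 0, 0, 0, -0.5, 1]],
])

```text
time: 8.55
position: [0.4728, 0.0744, 0.282]
tool_rot: [0.091, 3.14, -0.0]
ft_force: [0.8, 0.7, 0.1]
grip_width: 1.0
grip_force: 0.0
```

```bash
python3 - <<'E'
from h import *
go([.475,.0765,.190],176.4)
E
```

```text
t 8.55 pos [0.4728 0.0744 0.282 ] F [0.76 0.71 0.1 ] w 1.0
shift [-0.021  0.022  0.92 ] turn [-0.     0.     0.003]
```

play_rows([
  [[-0.02, 0.02, 0.4, 0, 0, 0, 1], [-0.02, 0.02, 0.8, 0, 0, 0, 1], [-0.02, 0.02, 0.92, 0, 0, 0, 1], [-0.02, 0.02, 0.92, 0, 0, 0, 1]],
])

```text
time: 8.95
position: [0.4736, 0.0765, 0.1888]
tool_rot: [-0.09, -3.136, -0.002]
ft_force: [-0.6, 0.2, -0.0]
grip_width: 1.0
grip_force: 0.0
```

play_rows([
  [[0, 0, 0.2, 0, 0, 0, 1], [0, 0, 0.4, 0, 0, 0, 1], [0, 0, 0.55, 0, 0, 0, 1], [0, 0, 0.65, 0, 0, 0, 1], [0, 0, 0.65, 0, 0, 0, 1]],
])

```text
time: 9.45
position: [0.475, 0.0763, 0.1256]
tool_rot: [-0.091, -3.14, 0.0]
ft_force: [-0.4, -1.1, 0.3]
grip_width: 1.0
grip_force: 0.0
```

```bash
python3 - <<'E'
from h import *
go([.475,.0765,.124],176.4)
a=ctrl.get_image('side');b=ctrl.get_image('top')
c=np.hstack([cv2.resize(x,(390,390),interpolation=cv2.INTER_CUBIC) for x in(a[150:250,220:320],b[170:270,220:320])])
cv2.imwrite('pics/s4.png',c[...,::-1])
E
```

```text
t 9.45 pos [0.475  0.0763 0.1256] F [-0.41 -1.1   0.34] w 1.0
shift [0.    0.002 0.016] turn [-0.    -0.     0.003]
```

View pics/s4.png

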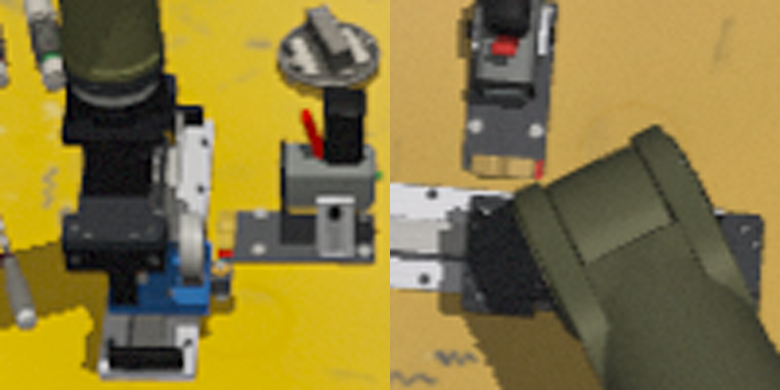

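The fingers straddle the grip beside the ring and the scanner is clear. Close on it.

play_rows([
  [[0, 0, 0, 0, 0, 0, 0], [0, 0, 0, 0, 0, 0, -0.3], [0, 0, 0, 0, 0, 0, -0.5], [0, 0, 0, 0, 0, 0, -1], [0, 0, 0, 0, 0, 0, -1], [0, 0, 0, 0, 0, 0, -1]],
], squeeze=25)

```text
time: 10.15
position: [0.4747, 0.0764, 0.1252]
tool_rot: [-0.091, -3.14, 0.0]
ft_force: [0.3, 0.1, -0.4]
grip_width: 0.539
grip_force: 0.0
```

play_rows([
  [[0, 0, 0, 0, 0, 0, -1], [0, 0, 0, 0, 0, 0, -1], [0, 0, 0, 0, 0, 0, -1], [0, 0, 0, 0, 0, 0, -1], [0, 0, 0, 0, 0, 0, -1]],
])

```text
time: 10.65
position: [0.4747, 0.0764, 0.1252]
tool_rot: [-0.091, -3.14, -0.0]
ft_force: [0.2, 0.0, -0.3]
grip_width: 0.253
grip_force: 25.0
```

play_rows([
  [[0, 0.05, 0, 0, 0, 0, -1], [0, 0.1, 0, 0, 0, 0, -1], [0, 0.15, 0, 0, 0, 0, -1], [0, 0.2, 0, 0, 0, 0, -1], [0, 0.25, 0, 0, 0, 0, -1]],
])

```text
time: 11.15
position: [0.4763, 0.1018, 0.1252]
tool_rot: [0.09, 3.14, -0.0]
ft_force: [0.6, -1.8, -1.1]
grip_width: 0.251
grip_force: 25.0
```

play_rows([
  [[0, 0.05, 0, 0, 0, 0, -1], [0, 0.1, 0, 0, 0, 0, -1], [0, 0.15, 0, 0, 0, 0, -1], [0, 0.2, 0, 0, 0, 0, -1], [0, 0.25, 0, 0, 0, 0, -1]],
])

```text
time: 11.65
position: [0.4779, 0.1266, 0.1252]
tool_rot: [0.091, 3.14, -0.0]
ft_force: [2.7, -0.8, -2.9]
grip_width: 0.25
grip_force: 25.0
```

play_rows([
  [[0, 0.02, 0, 0, 0, 0, -1], [0, 0.04, 0, 0, 0, 0, -1], [0, 0.06, 0, 0, 0, 0, -1]],
])

```text
time: 11.95
position: [0.4783, 0.1322, 0.1252]
tool_rot: [0.091, 3.14, -0.0]
ft_force: [4.0, -1.5, -3.9]
grip_width: 0.25
grip_force: 25.0
```

play_rows([
  [[0, 0.02, 0, 0, 0, 0, -1], [0, 0.04, 0, 0, 0, 0, -1], [0, 0.06, 0, 0, 0, 0, -1]],
])

```text
time: 12.25
position: [0.4787, 0.1382, 0.1252]
tool_rot: [0.091, 3.139, -0.0]
ft_force: [4.7, -3.0, -5.0]
grip_width: 0.254
grip_force: 25.0
```

play_rows([
  [[0, 0.02, 0, 0, 0, 0, -1], [0, 0.04, 0, 0, 0, 0, -1]],
])

```text
time: 12.45
position: [0.4788, 0.1405, 0.1252]
tool_rot: [-0.092, -3.14, 0.005]
ft_force: [3.3, -7.6, 0.5]
grip_width: 0.252
grip_force: 25.0
```

play_rows([
  [[0, 0.02, 0, 0, 0, 0, -1], [0, 0.04, 0, 0, 0, 0, -1]],
])

```text
time: 12.65
position: [0.4791, 0.1431, 0.1252]
tool_rot: [-0.094, -3.139, 0.009]
ft_force: [1.8, -11.0, 1.2]
grip_width: 0.251
grip_force: 25.1
```

Resistance has climbed sooner than the ~0.156 I estimated for the notch, so I ease back and look.

play_rows([
  [[0, -0.02, 0, 0, 0, 0, -1], [0, -0.03, 0, 0, 0, 0, -1], [0, -0.03, 0, 0, 0, 0, -1]],
])

```text
time: 12.95
position: [0.479, 0.1435, 0.1252]
tool_rot: [0.091, 3.139, 0.001]
ft_force: [6.0, 1.1, -6.5]
grip_width: 0.252
grip_force: 25.0
```

```bash
python3 - <<'E'
from h import *
s=ctrl.get_state(); print(s['position'],s['ft_force'],s['torque'],s['joint_torque'].round(1),s['joint_positions'].round(2))
a=ctrl.get_image('side');b=ctrl.get_image('top')
cv2.imwrite('pics/raw_b.png',b[...,::-1]);cv2.imwrite('pics/raw_a.png',a[...,::-1])
c=np.hstack([cv2.resize(x,(400,400),interpolation=cv2.INTER_CUBIC) for x in(a[160:240,230:310],b[170:250,205:285])])
cv2.imwrite('pics/s5.png',c[...,::-1])
E
```

```text
[0.47899273 0.14353837 0.12523489] [ 6.00783874  1.05200797 -6.52534852] [-0.11448473 -1.35851465 -0.17829933] [ -1.3 -29.  -10.7 -24.7  -1.1   1.5   0.2] [ 0.64  0.34 -1.1   1.98  0.36  1.03  0.88]
```

View pics/s5.png

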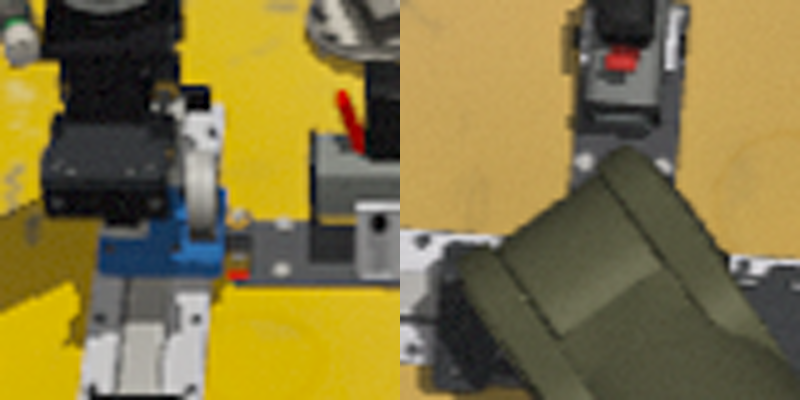

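```bash
python3 - <<'E'
from h import *
S=lambda p,z: unproj('side',[p],z)[0][:2].round(4)
for z in(.04,.055): print('plunger before',S((276.0,218.3),z),'now',S((277.4,202.6),z))
s1=lambda x,y:(x/5+229.6,y/5+159.6)
print('base screws now z.012',S(s1(283,225),.012),S(s1(283,270),.012))
T=lambda p,z: unproj('top',[np.array(p)/6+[189.6,154.6]],z)[0][:2].round(4)
print('top: screws',T((311,284),.012),T((404,290),.012),'plunger',T((530,352),.05), 'block ends',T((303,345),.025),T((418,350),.025),'grip sides',T((328,80),.155),T((400,80),.155))
# red/orange positions by colour in top image before
im=cv2.imread('pics/raw_t0.png'); h=cv2.cvtColor(im,cv2.COLOR_BGR2HSV)
def cen(m,x0,y0,x1,y1):
    m=m[y0:y1,x0:x1]; y,x=np.nonzero(m); return x.mean()+x0,y.mean()+y0,len(x)
red=((h[...,0]<8)|(h[...,0]>172))&(h[...,1]>150)&(h[...,2]>80)
c=cen(red,240,170,258,188); print('trigger px',c,unproj('top',[c[:2]],.135)[0][:2])
E
```

```text
plunger before [0.5443 0.079 ] now [0.5501 0.1502]
plunger before [0.5445 0.0637] now [0.5502 0.1341]
base screws now z.012 [0.5785 0.1694] [0.5771 0.1273]
top: screws [0.5815 0.1728] [0.5793 0.1294] plunger [0.5471 0.0709] block ends [0.5515 0.1753] [0.5499 0.1222] grip sides [0.6514 0.1598] [0.6518 0.1292]
trigger px (np.float64(248.82608695652175), np.float64(181.56521739130434), 23) [0.61968245 0.14834054]
```

The ball is at y≈0.139 and the scanner centre line at the block is y≈0.152. So the carriage is on the ramp with about 13 mm to go. I relieve the side load built up on the grip first.

play_rows([
  [[-0.005, 0, 0.003, 0, 0, 0, -1], [-0.01, 0, 0.006, 0, 0, 0, -1], [-0.01, 0, 0.006, 0, 0, 0, -1]],
])

```text
time: 13.35
position: [0.4792, 0.1437, 0.1252]
tool_rot: [-0.09, -3.139, 0.001]
ft_force: [-0.3, -2.9, 5.0]
grip_width: 0.249
grip_force: 25.0
```

play_rows([
  [[0, 0.01, 0, 0, 0, 0, -1], [0, 0.02, 0, 0, 0, 0, -1], [0, 0.02, 0, 0, 0, 0, -1]],
])

```text
time: 13.65
position: [0.4793, 0.1442, 0.1252]
tool_rot: [-0.091, -3.138, 0.005]
ft_force: [-1.4, -6.2, 8.7]
grip_width: 0.252
grip_force: 25.0
```

play_rows([
  [[0, 0.01, -0.004, 0, 0, 0, -1], [0, 0.02, -0.004, 0, 0, 0, -1], [0, 0.02, -0.004, 0, 0, 0, -1]],
])

```text
time: 13.95
position: [0.4793, 0.1452, 0.1252]
tool_rot: [-0.092, -3.138, 0.007]
ft_force: [-0.3, -6.4, 5.6]
grip_width: 0.251
grip_force: 25.0
```

play_rows([
  [[0, 0, 0, 0, 0, 0, -1], [0, 0, 0, 0, 0, 0, -1], [0, 0, 0, 0, 0, 0, -1]],
])

```text
time: 14.25
position: [0.4793, 0.1453, 0.1252]
tool_rot: [-0.092, -3.138, 0.007]
ft_force: [-0.9, -6.7, 5.7]
grip_width: 0.25
grip_force: 25.0
```

play_rows([
  [[0, 0.01, -0.002, 0, 0, 0, -1], [0, 0.02, -0.002, 0, 0, 0, -1], [0, 0.02, -0.002, 0, 0, 0, -1]],
])

```text
time: 14.55
position: [0.4794, 0.1466, 0.1252]
tool_rot: [-0.093, -3.138, 0.009]
ft_force: [-0.8, -8.0, 5.7]
grip_width: 0.256
grip_force: 25.0
```

play_rows([
  [[0, 0.01, 0, 0, 0, 0, -1], [0, 0.02, 0, 0, 0, 0, -1], [0, 0.02, 0, 0, 0, 0, -1]],
])

```text
time: 14.85
position: [0.4796, 0.1499, 0.1252]
tool_rot: [-0.092, -3.139, 0.005]
ft_force: [1.2, -4.3, 1.2]
grip_width: 0.249
grip_force: 25.0
```

play_rows([
  [[0, 0.01, 0, 0, 0, 0, -1], [0, 0.01, 0, 0, 0, 0, -1]],
])

```text
time: 15.05
position: [0.4797, 0.1518, 0.1252]
tool_rot: [-0.091, -3.139, 0.002]
ft_force: [-0.4, -4.0, 2.0]
grip_width: 0.251
grip_force: 25.0
```

play_rows([
  [[0, 0.01, 0, 0, 0, 0, -1], [0, 0.01, 0, 0, 0, 0, -1]],
])

```text
time: 15.25
position: [0.4798, 0.1531, 0.1252]
tool_rot: [-0.091, -3.139, 0.001]
ft_force: [-0.6, -3.6, 3.0]
grip_width: 0.251
grip_force: 25.0
```

play_rows([
  [[0, 0.01, 0, 0, 0, 0, -1], [0, 0.01, 0, 0, 0, 0, -1]],
])

```text
time: 15.45
position: [0.4799, 0.1554, 0.1252]
tool_rot: [-0.089, -3.14, -0.003]
ft_force: [1.0, 1.8, -0.5]
grip_width: 0.247
grip_force: 25.0
```

```bash
python3 - <<'E'
from h import *
s=ctrl.get_state(); print(s['position'],s['ft_force'],s['torque'])
E
```

```text
[0.47990189 0.15540741 0.12519294] [ 0.95953514  1.80455245 -0.47698119] [-0.09037966 -0.26993306 -0.26121153]
```

The force has flipped sign and the carriage now pulls the tool forward, so the ball is dropping in. Follow gently.

play_rows([
  [[0, 0.01, 0, 0, 0, 0, -1], [0, 0.01, 0, 0, 0, 0, -1], [0, 0.01, 0, 0, 0, 0, -1]],
])

```text
time: 15.75
position: [0.48, 0.1572, 0.1252]
tool_rot: [0.088, 3.14, 0.005]
ft_force: [1.7, 5.9, -3.4]
grip_width: 0.249
grip_force: 25.0
```

play_rows([
  [[0, 0.01, 0, 0, 0, 0, -1], [0, 0.01, 0, 0, 0, 0, -1], [0, 0.01, 0, 0, 0, 0, -1]],
])

```text
time: 16.05
position: [0.48, 0.1574, 0.1252]
tool_rot: [-0.089, -3.14, -0.003]
ft_force: [1.5, 4.7, -2.6]
grip_width: 0.253
grip_force: 25.0
```

play_rows([
  [[0, 0.01, 0, 0, 0, 0, -1], [0, 0.01, 0, 0, 0, 0, -1], [0, 0.01, 0, 0, 0, 0, -1]],
])

```text
time: 16.35
position: [0.4801, 0.1577, 0.1252]
tool_rot: [-0.09, -3.14, -0.001]
ft_force: [-1.1, 4.5, -0.7]
grip_width: 0.249
grip_force: 25.0
```

play_rows([
  [[0, 0.01, 0, 0, 0, 0, -1], [0, 0.01, 0, 0, 0, 0, -1], [0, 0.01, 0, 0, 0, 0, -1]],
])

```text
time: 16.65
position: [0.4801, 0.1583, 0.1252]
tool_rot: [-0.09, -3.14, 0.0]
ft_force: [-1.9, 3.8, -0.8]
grip_width: 0.246
grip_force: 25.0
```

play_rows([
  [[0, 0.01, 0, 0, 0, 0, -1], [0, 0.01, 0, 0, 0, 0, -1], [0, 0.01, 0, 0, 0, 0, -1]],
])

```text
time: 16.95
position: [0.4802, 0.1587, 0.1252]
tool_rot: [-0.091, -3.139, 0.002]
ft_force: [-4.6, -0.6, 3.7]
grip_width: 0.251
grip_force: 25.0
```

play_rows([
  [[0.004, -0.002, -0.002, 0, 0, 0, -1], [0.004, -0.002, -0.002, 0, 0, 0, -1], [0.004, -0.002, -0.002, 0, 0, 0, -1], [0.004, -0.002, -0.002, 0, 0, 0, -1], [0.004, -0.002, -0.002, 0, 0, 0, -1]],
])

```text
time: 17.45
position: [0.4801, 0.1586, 0.1252]
tool_rot: [-0.091, -3.14, 0.001]
ft_force: [-1.5, 0.1, -1.3]
grip_width: 0.253
grip_force: 25.0
```

```bash
python3 - <<'E'
from h import *
a=ctrl.get_image('side')
cv2.imwrite('pics/s6.png',cv2.resize(a[150:250,220:345],None,fx=6,fy=6,interpolation=cv2.INTER_CUBIC)[...,::-1])
s=ctrl.get_state(); print(s['position'],s['ft_force'],np.abs(s['qd']).max())
E
```

```text
[0.48011738 0.15861167 0.12518647] [-1.2251262  -0.17093201 -1.92680477] 0.0013579311576693846
```

View pics/s6.png

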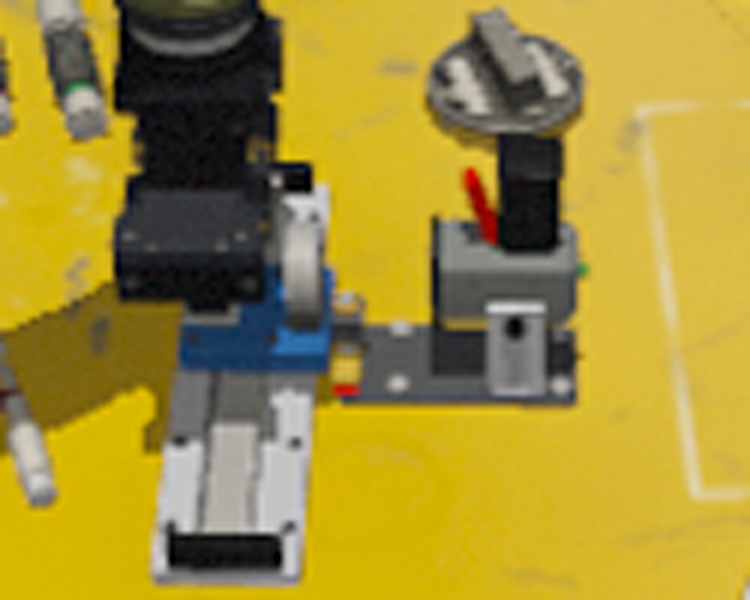

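The plunger (345,305–345) stands over the notch block, the trigger is out (470,180), the gauges are undisturbed and the forces are near zero. Hand in.

```bash
python3 -c "
from bench import ctrl
print(ctrl.close_job())"
```

```text
the job is handed in; nothing more can be done
None
```

The trigger was squeezed fully in and sprang back out, and the carriage, still held by its grip, is at rest in the notch going by the force readings and the last picture. The loose items I could see there are undisturbed, and the job is handed in at about 17.5 s; no verdict was returned.

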